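Open the polish jar braced in the finishing rack

ROBOT

A 6-joint arm with a two-finger parallel gripper is mounted at the origin on the work surface. World frame = base frame: x ahead of the robot, y to its left, z up, the work surface at z = 0. Lengths are in m, angles in rad, forces in N, time in s.
With the tool pointing down it reaches from about 0.325 to 0.85 m from the base axis. Payload 4.4 kg.
Tool frame: the origin (TCP) lies at the very end of the fingers, on their centre line; the grasp point (between the pads) lies 19 mm behind it; z points along the fingers, y is the direction in which the jaws open and shut (so a half turn about z gives the same grasp; the last joint's range is limited). The gripper opens to 94 mm and grips with 3 to 60 N. Pads are 16 mm wide; open, the fingers measure 119 mm over their backs; the gripper's body (75 mm by 177 mm) begins 78 mm behind the grasp point.
Start: joints at [1.131, 0.207, 1.542, -0, 1.393, -0.15], TCP at [0.164, 0.551, 0.205] pointing down, gripper open.
Joint ranges: [-2.73, 2.73], [-0.86, 2.22], [0.23, 2.46], [-1.11, 4.25], [0.08, 2.63], [-2.82, 2.82]. Speed limits (rad/s): [2.79, 2.79, 3.14, 3.14, 3.14, 3.14].

INTERFACE

Orientations are given as a 3x3 rotation matrix whose columns are the frame's x, y, z axes.
In Python, from workcell import bot, cams, spotter gives the robot as it stands. The module is installed in compiled form; this text tells all that it offers.
- The arm moves only by the shell command python3 -m pendant 'ROWS' [FORCE]. ROWS is JSON, one flat list of numbers, 5 for each row, row after row: the shift along the world's x, y, z in m, then the turn about the world's z in degrees, then the gripper command: -1 is shut, 1 is fully open, values between are in proportion. A call has 1 to 20 rows; each row is the pose to reach, as a shift and turn from the pose measured when the call began; what a row does not reach only later rows make up. A row lasts 1/10 s, in which the tool goes at most 50 mm and 8.59 degrees, less where a joint would pass 70% of its speed; a pose out of reach is approached as far as the arm can. A call with a gripper value outside its range is refused whole. The fingers move at their own pace and stop on an object; FORCE is the grip in N (left out, the last holds). Time passes only in rows, so rows that repeat a pose let the fingers close. It gives the time, the measured TCP pose, the force and the opening at its end, in the units of the state.
- bot.read_state(): the state, without advancing time (a new reading comes with each control period).
- cams.capture(name): name is "scene" or "side" or "wrist"; returns (picture, depth): 480x640x3 uint8, red, green, blue; 480x640 float32, m along the optical axis (not along the pixel's ray), 0 where there is no reading.
- cams.camera_params(name): a dict with "fx", "fy", "cx", "cy" (pixels), "origin" and "attitude" of the camera in the world. Camera axes: x right, y up, looking along -z (the intrinsics and any distortion apply to the point x, -y, -z); pixel columns grow to the right and rows downward; lengths in m; the calibration is good to about 2 mm. A picture is of the moment at which its call begins: read the wrist's pose just before it. camera_params takes no time and is no camera call; for the wrist camera it gives the pose at the moment of the call.
- bot.job_done(): hands the job in, once; it reports no verdict.
Trained networks look in the newest picture that a camera, given by its name, has taken for a name from the list of things; names that differ only in an ending like _2 or _b are one class to them, and where a whole thing is asked for, a point or a joint stands for the part that bears it (a point fixed in the world has none). Each returns a list of dicts, best first, with "conf" (0 to 1); they miss things now and then, are a little off and sometimes report something else, mostly with a low value. They report only what shows in the picture. A call takes as long as a camera call. They do not tell look-alikes from the thing itself.
- spotter.silhouettes(target, camera): "pixels" (480x640 bool, what is visible of it) and "box" ([left, top, width, height] in pixels, round what is visible of it).
The state is a dict: "t": time; "joints": joint angles; "dq": joint speeds; "joint_torque": joint torques, N m; "tcp_pos": TCP position; "tool_rot": TCP orientation; "ft_force": force on the tool from outside, world axes, zero at the start; "torque": the same for the moment, N m; "finger_gap": opening from 0.0 (shut) to 1.0 (fully open).
Only numpy, scipy, OpenCV 4.12 (cv2) and the standard library are available. Lean on these libraries where they do the work, as an engineer would, in place of code of your own. Each camera call takes 0.05 s, during which the arm holds its last target.

TASK

Pick up the square jar of paste polish by its body and set it gently in the empty square well of the finishing rack, whose walls keep it from turning. Then unscrew its tight lid anticlockwise just until the threads let go, without wrenching it against the end of the thread, and lift it straight off while the jar stays down. Finish still holding the lid level and steady over the open mouth, a finger's breadth or two above it, to keep chips out of the polish; never lift the jar by its lid, and leave the oil tin, bowl, wax tub and gouge alone.

Things in the scene. Friction and masses are not known exactly. Their poses are not given: they have to be found in the camera images.
- jar: Square amber glass jar, loose, 0.3 to 0.52 kg. Origin: centre of its underside; z up through the mouth, x and y square to its flat sides. Body 66 x 66 mm with upright flat sides to 76 mm; above it a shoulder and a round neck (46 mm, 54 over its threads) up to the rim at 104 mm; 108 mm tall with the lid on. On the open bench the lid only spins it: it must be braced in the well.
- jar_mouth (a point): Centre of the jar's rim, 104 mm above its underside, axes as the jar's. Threads: the lid must turn anticlockwise (from above) relative to the jar. Below 55 degrees the threads still hold it and pulling lifts the jar; from 60 to 85 degrees it lifts straight off; at 90 it meets a solid stop. It need not be raised while turned.
- lid: Round plain steel twist-off lid, 57 g, 60 mm across, 18 mm tall, screwed on the jar at the start with its x axis along the jar's. Origin: centre of its lower edge; z up. Screwed on, its lower edge is 90 mm above the jar's underside, 14 mm below the rim, with 10 mm free below it to the shoulder. A springy seal makes it tight: about 0.2 to 0.7 N m to turn, stiffest over the first 30 degrees.
- rack: Low plywood rack fixed to the bench, 88 mm (its x) by 340 mm (its y), walls 45 mm high and 8 mm thick; it does not move. Origin: centre of its underside. From -y to +y: the empty square well, a bay filled with abrasive pads (to 43 mm), a bay with the oil tin.
- rack_well (a point): Centre of the floor of the empty square well, 8 mm above the bench, at the rack's -y end; axes as the rack's. The well is 72 x 72 mm inside and square to the rack, 37 mm deep, with a 5 mm bevel round its mouth; the jar fits with 3 mm to spare on each side, any of its four ways round, and can turn about 5 degrees in it.
- oil_tin: White rectangular tin, 50 x 90 x 142 mm, standing in the rack's +y bay. Origin: centre of its underside. Leave it alone.
- bowl: Turned wooden bowl, 124 mm across, 55 mm high. Origin: centre of its underside. Leave it alone.
- wax_tub: Round low aluminium tub, 83 mm across, 64 mm high, closed. Origin: centre of its underside. Leave it alone.
- gouge: Turning gouge with a dark wooden handle lying on the bench, 490 mm long along its x, 33 mm thick. Origin: under it, about 220 mm from the handle's end. Leave it alone.
Things that resemble listed ones, but are neither listed nor needed, are in the scene too. There is more than one size of the lid; the one meant has the size given above.

How it is judged:
On the way, in this order (a step that is already met when the one before it is completed fails the run):
1. the jar stands in the rack's well with its lid on, let go (z of jar in the frame of rack_well between -0.003 and 0.004 m and horizontal distance between jar and rack_well below 0.007 m and angle between jar's own z axis and vertical below 0.06 rad and z of lid in the frame of jar_mouth below -0.011 m and contact force between the fingers and jar below 0.1 N), for 0.2 s.
2. the lid is off the threads and above the rim, in the gripper, with the jar still down in the well (z of lid in the frame of jar_mouth above 0.002 m and z of jar in the frame of rack_well below 0.004 m and contact force between the fingers and lid above 2 N), for 0.2 s.
At the end, for the whole second after the job is handed in: The lid is held still in the gripper, touching the jar nowhere, its lower edge 4 to 50 mm above the jar's rim, its centre within 15 mm of the mouth's axis, tilted less than 10 degrees; the jar stands upright on the floor of the rack's well (contact force between the fingers and lid above 2 N and z of lid in the frame of jar_mouth between 0.004 and 0.05 m and horizontal distance between lid and jar_mouth below 0.015 m and angle between lid's own z axis and vertical below 0.17 rad and height (world z) of lid above 0.105 m and contact force between lid and jar below 0.1 N and linear speed of lid below 0.03 m/s and z of jar in the frame of rack_well between -0.003 and 0.004 m and horizontal distance between jar and rack_well below 0.007 m and angle between jar's own z axis and vertical below 0.06 rad); the arm keeps its last pose, push and grip.
It fails at once if the jar is lifted by its lid (contact force between the fingers and lid above 1 N and height (world z) of jar above 0.02 m).
It fails at once if the jar is rammed or wrenched against the well (contact force between jar and rack above 85 N).
It fails at once if the oil tin, bowl, wax tub or gouge is disturbed (distance of any of oil_tin, bowl, wax_tub, gouge from where it was at the start of the episode above 0.025 m or angle between oil_tin's own z axis and vertical above 0.3 rad).
It also fails if it takes over 48 s, if anything falls off the work surface, if the arm or the gripper's body presses on something with over 40 N, if the wrist force passes 120 N, or if a joint passes its speed limit or range.

## Working session

There is one attempt and no reset: what is moved stays moved. The work goes in short steps, Python scripts to look and compute and a shell command to move; the robot and the scene stay as the last step left them, time stands still between calls to the robot, and variables do not carry over. Pictures are saved under pics/ and viewed, and the job is handed in when it is done.

```bash
mkdir -p pics; cat > h.py <<'E'
import numpy as np,cv2
from workcell import bot,cams,spotter
def cap(n,f=None):
    P=cams.camera_params(n); im,d=cams.capture(n)
    if f: cv2.imwrite('pics/'+f,im[:,:,::-1])
    return P,im,d
def pts(P,d):
    v,u=np.mgrid[0:480,0:640]
    X=np.stack([(u-P['cx'])/P['fx']*d,-(v-P['cy'])/P['fy']*d,-d],-1)
    W=X@np.array(P['attitude']).T+np.array(P['origin'])
    W[d<=0]=np.nan
    return W
E
python3 - <<'E'
from h import *
for n in ['scene','side','wrist']:
    P,im,d=cap(n,n+'0.png'); print(n,P)
    np.savez('pics/'+n+'0.npz',W=pts(P,d),im=im)
    for t in ['jar','lid','rack']:
        for s in spotter.silhouettes(t,n): print(n,t,s['conf'],s['box'])
print(bot.read_state())
E
```

```text
scene {'fx': 599.9957542618286, 'fy': 599.9957542618286, 'cx': 321.431131684183, 'cy': 236.16519492705172, 'origin': array([ 1.12316339, -1.0768591 ,  1.07755159]), 'attitude': array([[ 0.87361792, -0.31911043,  0.36736938],
       [ 0.4865125 ,  0.55747814, -0.67269882],
       [ 0.00986481,  0.76641154,  0.64227411]])}
scene jar 0.77 [235.3, 266.1, 37.1, 37.1]
scene jar 0.55 [241.4, 250.7, 24.3, 27.1]
scene lid 0.79 [240.1, 254.3, 28.7, 21.6]
scene lid 0.77 [221.7, 266.4, 19.6, 9.5]
scene lid 0.73 [281.2, 304.2, 17.2, 14.8]
scene rack 0.6 [319.1, 167.8, 74.7, 75.0]
side {'fx': 608.6052751439693, 'fy': 608.6052751439693, 'cx': 320.60213390764676, 'cy': 245.63370666598104, 'origin': array([0.31360207, 0.80754084, 1.00317755]), 'attitude': array([[-0.95244778,  0.21430789, -0.21659953],
       [-0.30469789, -0.67351168,  0.67345468],
       [-0.00155566,  0.70742784,  0.70678387]])}
side jar 0.84 [377.9, 208.3, 31.3, 38.4]
side lid 0.86 [381.0, 196.8, 28.2, 23.5]
side lid 0.77 [416.6, 250.1, 20.0, 14.8]
side lid 0.76 [342.7, 218.7, 14.3, 13.4]
side rack 0.83 [246.5, 308.2, 98.5, 171.8
[... 434 characters left out ...]
+00,  2.52545500e-06,
        1.39351276e+00, -1.50506764e-01]), 'dq': array([-0.00076818, -0.00180359,  0.00117684, -0.00050606,  0.00033732,
        0.00071272]), 'joint_torque': array([-5.10906793e-04, -3.70639765e+01, -2.81587744e+01,  6.98915147e-02,
        2.78809166e-02, -2.55922976e-05]), 'tcp_pos': array([0.16378635, 0.55119622, 0.20548726]), 'tool_rot': array([[-9.58583848e-01,  2.84810473e-01,  2.15368272e-05],
       [ 2.84810474e-01,  9.58583847e-01,  5.16732109e-05],
       [-5.92778300e-06,  5.56670193e-05, -9.99999998e-01]]), 'ft_force': array([-0.75124162, -1.16367709, -0.01557803]), 'torque': array([-0.01594868,  0.00547753, -0.02598757]), 'finger_gap': 0.9991118220221944}
```

View pics/scene0.png

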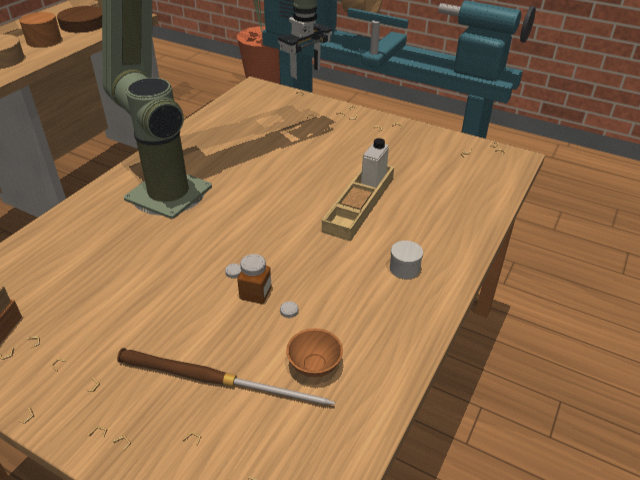

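View pics/side0.png

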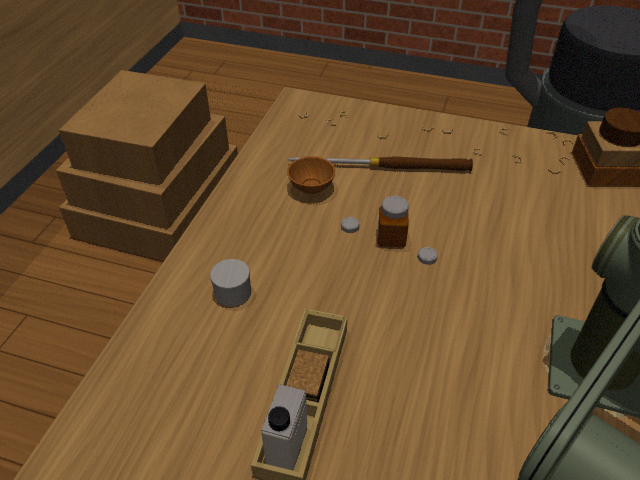

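The jar with its lid on stands at scene (254,278) and side (394,222). There are two loose smaller lids at scene (233,270) and (289,309). The rack's empty well is at scene (343,217) and side (324,330). The lid screwed on the only amber jar is the one meant, and I'll check its 60 mm size from depth.

```bash
python3 - <<'E'
from h import *
for n,boxes in [('scene',{'jar':(225,245,55,65),'l1':(218,258,20,22),'l2':(275,296,30,26),'rack':(315,155,85,90),'tub':(385,238,45,45),'bowl':(280,325,70,60)}),('side',{'jar':(370,190,45,65),'l1':(415,243,26,26),'l2':(338,213,25,24),'rack':(240,300,115,180),'tub':(205,255,55,55),'bowl':(280,150,60,55)})]:
    Z=np.load(f'pics/{n}0.npz');W=Z['W']
    for k,(l,t,w,h) in boxes.items():
        p=W[t:t+h,l:l+w].reshape(-1,3);p=p[np.isfinite(p[:,2])]
        hi=p[p[:,2]>0.012]
        if k=='jar':
            for a,b,nm in [(0.1,0.12,'lidtop'),(0.012,0.074,'body')]:
                q=p[(p[:,2]>a)&(p[:,2]<b)]
                r=cv2.minAreaRect((q[:,:2]*1000).astype(np.float32))
                c=cv2.minEnclosingCircle((q[:,:2]*1000).astype(np.float32))
                print(n,nm,len(q),np.median(q,0).round(4),r,c)
        elif k=='rack':
            q=p[(p[:,2]>0.036)&(p[:,2]<0.052)]
            print(n,k,len(q),np.percentile(q[:,2],[5,50,95]),cv2.minAreaRect((q[:,:2]*1000).astype(np.float32)))
            q=p[(p[:,2]>0.014)&(p[:,2]<0.052)]
            print(n,k,cv2.minAreaRect((q[:,:2]*1000).astype(np.float32)))
        else:
            print(n,k,hi[:,2].max(),cv2.minEnclosingCircle((hi[:,:2]*1000).astype(np.float32)))
    im=Z['im'];l,t,w,h=boxes['jar'];a=cv2.resize(im[t-5:t+h+5,l-5:l+w+35],None,fx=6,fy=6,interpolation=2)
    cv2.imwrite(f'pics/{n}jar.png',a[:,:,::-1])
E
```

```text
scene lidtop 379 [ 0.4741 -0.2303  0.1069] ((473.182373046875, -227.96127319335938), (59.385169982910156, 61.096282958984375), 70.8402328491211) ((471.8161315917969, -230.01182556152344), 33.06316375732422)
scene body 739 [ 0.488  -0.252   0.0429] ((435.93072509765625, -221.34060668945312), (81.36137390136719, 161.23001098632812), 79.49348449707031) ((436.9315185546875, -216.87100219726562), 82.77104949951172)
scene l1 0.07262719585849009 ((408.5267333984375, -220.77182006835938), 60.68216323852539)
scene l2 0.018472879345460047 ((577.5674438476562, -238.3841552734375), 21.88007354736328)
scene rack 1306 [0.03722529 0.04295667 0.04825419] ((531.7778930664062, 234.89080810546875), (92.02488708496094, 348.2663269042969), 3.4143218994140625)
scene rack ((532.2694091796875, 235.98471069335938), (93.13638305664062, 350.3916931152344), 3.4143216609954834)
scene tub 0.0711866529407632 ((764.3287963867188, 42.87903594970703), 46.54990005493164)
scene bowl 0.06045575111439083 ((710.24853515625, -347.8316955566406), 63.52879333496094)
side lidtop 416 [ 0.4703 -0.2201  0.1064] ((470.87411499023
[... 268 characters left out ...]
3.430109024047852) ((471.87481689453125, -218.94483947753906), 42.718223571777344)
side l1 0.01922468332052396 ((376.97369384765625, -185.01087951660156), 22.5368709564209)
side l2 0.018010000661491055 ((574.4979858398438, -229.79457092285156), 22.8538818359375)
side rack 3600 [0.03783531 0.04258361 0.04650928] ((529.5419921875, 240.2819366455078), (89.38915252685547, 342.7714538574219), 3.7517483234405518)
side rack ((529.6571044921875, 240.3301239013672), (89.42802429199219, 342.7758483886719), 3.695157289505005)
side tub 0.06887510007529907 ((759.036376953125, 45.01619338989258), 43.48714828491211)
side bowl 0.05865925675410255 ((716.8343505859375, -374.53448486328125), 95.76370239257812)
```

```bash
python3 - <<'E'
import cv2,numpy as np
a=cv2.imread('pics/scenejar.png');b=cv2.imread('pics/sidejar.png')
h=max(a.shape[0],b.shape[0]);f=lambda x:cv2.copyMakeBorder(x,0,h-x.shape[0],0,0,0)
c=np.hstack([f(a),f(b)]);s=min(1,800/c.shape[1],600/c.shape[0]);cv2.imwrite('pics/jars.png',cv2.resize(c,None,fx=s,fy=s))
E
```

```text
(no output)
```

View pics/jars.png

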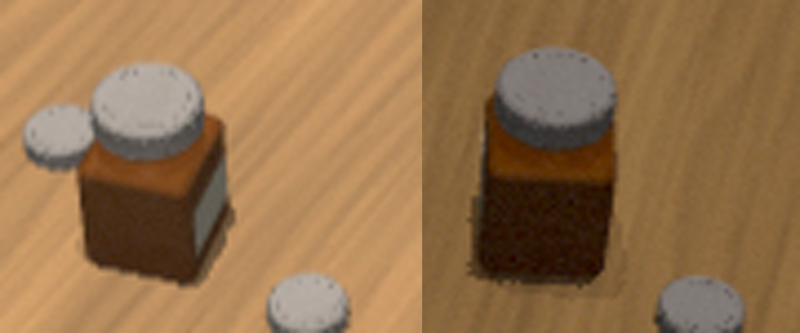

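The size fits the jar: the lid top is a 60 mm circle at z≈0.107, while the loose lids are about 44 mm. The jar is at about (0.472,-0.223) with yaw ~13°, and the well is at about (0.538,0.113) with rack yaw ~3.7°. I'll refine the well with the wrist camera first.

```bash
python3 -m pendant '[0,0,0.055,0,1, 0.376,-0.411,0.055,-65,1, 0.376,-0.411,0.055,-65,1, 0.376,-0.411,0.055,-65,1, 0.376,-0.411,0.055,-65,1, 0.376,-0.411,0.055,-65,1, 0.376,-0.411,0.055,-65,1, 0.376,-0.411,0.055,-65,1, 0.376,-0.411,0.055,-65,1, 0.376,-0.411,0.055,-65,1, 0.376,-0.411,0.055,-65,1, 0.376,-0.411,0.055,-65,1, 0.376,-0.411,0.055,-65,1, 0.376,-0.411,0.055,-65,1, 0.376,-0.411,0.055,-65,1, 0.376,-0.411,0.055,-65,1]'
python3 - <<'E'
from h import *
P,im,d=cap('wrist','w1.png');W=pts(P,d);np.savez('pics/w1.npz',W=W,im=im)
print(bot.read_state()['tcp_pos'],P['origin'])
E
```

```text
t: 2.2
tcp_pos: [0.5387, 0.1416, 0.2605]
tool_rot: [[-0.149, 0.989, -0.0], [0.989, 0.149, 0.0], [0.0, -0.0, -1.0]]
ft_force: [0.2, -0.2, 0.1]
finger_gap: 1.0
[0.53878346 0.14169075 0.26061731] [0.5266396  0.21823418 0.43993902]
```

View pics/w1.png

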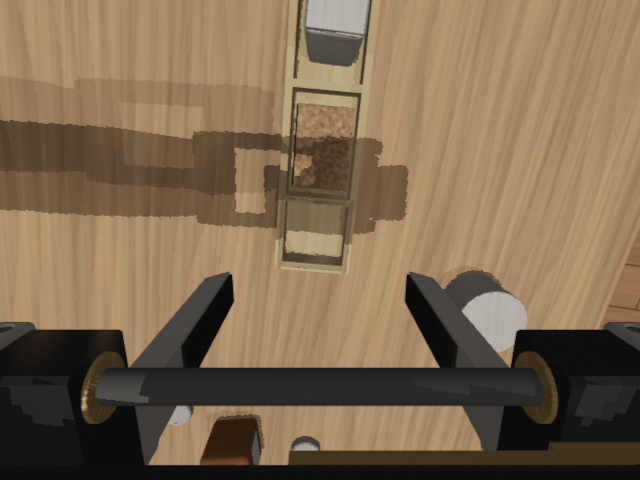

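The wrist view shows the empty well at about (318,235), with the pads bay above it and the tin at the top. Both fingers are in the lower half.

```bash
python3 - <<'E'
from h import *
Z=np.load('pics/w1.npz');W=Z['W'];im=Z['im']
p=W[190:275,265:365]
q=p.reshape(-1,3)
top=q[(q[:,2]>0.036)&(q[:,2]<0.055)]
print('topz',np.median(top[:,2]))
# whole-rack top incl both outer edges
reg=W[80:275,260:390].reshape(-1,3);t=reg[(reg[:,2]>0.036)&(reg[:,2]<0.055)]
r=cv2.minAreaRect((t[:,:2]*1000).astype(np.float32));print(r)
for yaw in [3.0,3.4,3.7,4.0]:
    a=np.deg2rad(yaw);R=np.array([[np.cos(a),np.sin(a)],[-np.sin(a),np.cos(a)]])
    L=t[:,:2]@R.T; print(yaw,np.percentile(L[:,0],[.5,99.5]),np.percentile(L[:,1],[.2,99]))
    fl=q[(q[:,2]<0.014)&(q[:,2]>0.003)][:,:2]@R.T
    c=np.array([.538,.113])@R.T
    fl=fl[np.all(abs(fl-c)<0.038,axis=1)];print('floor',len(fl),np.percentile(fl[:,0],[1,99]),np.percentile(fl[:,1],[1,99]))
# edge lines: outer edges per row/col
def fit(pts):
    pts=np.array(pts);v=cv2.fitLine(pts.astype(np.float32),cv2.DIST_HUBER,0,1e-4,1e-4).ravel();return v
L=[];R_=[]
for v in range(90,265):
    row=W[v,262:392];m=np.where((row[:,2]>0.037)&(row[:,2]<0.055))[0]
    if len(m)>3: L.append(row[m[0],:2]);R_.append(row[m[-1],:2])
B=[]
for u in range(285,345):
    col=W[190:280,u];m=np.where((col[:,2]>0.037)&(col[:,2]<0.055))[0]
    if len(m): B.append(col[m[-1],:2])
for n,e in zip('LRB',(L,R_,B)):
    v=fit(e);print(n,v,np.rad2deg(np.arctan2(v[1],v[0])))
cv2.imwrite('pics/w1c.png',cv2.resize(im[180:285,250:380],None,fx=5,fy=5,interpolation=2)[:,:,::-1])
E
```

```text
topz 0.043961729931795784
((532.7024536132812, 175.63314819335938), (88.21507263183594, 214.4936981201172), 3.484342336654663)
3.0 [0.49719802 0.58501291] [0.04082568 0.24893091]
floor 3045 [0.50607733 0.57743322] [0.04832427 0.11424917]
3.4 [0.49841314 0.58586737] [0.03705373 0.24505262]
floor 3045 [0.50659668 0.57805007] [0.0445684  0.11050902]
3.7 [0.49917952 0.58668704] [0.0342116  0.24217887]
floor 3045 [0.50700823 0.57843473] [0.0416897  0.10768182]
4.0 [0.49976935 0.58763062] [0.0312972  0.23928064]
floor 3045 [0.50734367 0.57878515] [0.0388315  0.10480281]
L [ 0.0610497  -0.99813473  0.48944464  0.17110442] -86.49993
R [ 0.06101043 -0.9981371   0.5746848   0.20102707] -86.50218
B [0.99826545 0.05887376 0.5580361  0.07057949] 3.3751693
```

View pics/w1c.png

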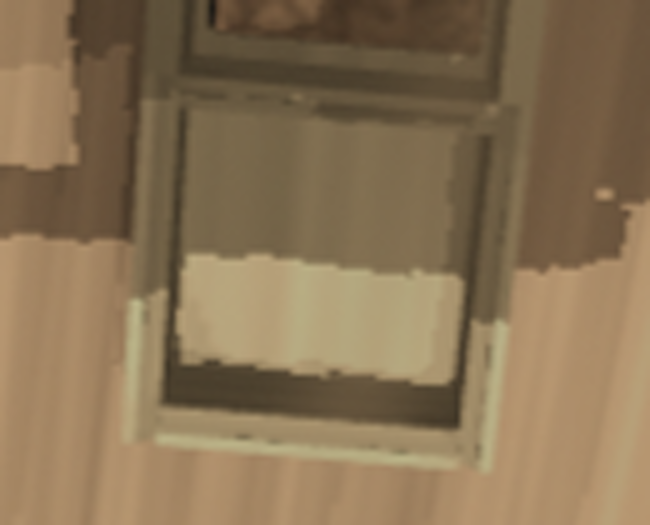

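```bash
python3 -m pendant '[-0.064,-0.326,0,0,1, -0.064,-0.326,0,0,1, -0.064,-0.326,0,0,1, -0.064,-0.326,0,0,1, -0.064,-0.326,0,0,1, -0.064,-0.326,0,0,1, -0.064,-0.326,0,0,1, -0.064,-0.326,0,0,1, -0.064,-0.326,0,0,1, -0.064,-0.326,0,0,1]'
python3 - <<'E'
from h import *
P,im,d=cap('wrist','w2.png');W=pts(P,d);np.savez('pics/w2.npz',W=W,im=im)
print(bot.read_state()['tcp_pos'],P['origin'])
m=(W[...,2]>0.1)&(W[...,2]<0.115)
m[:, :180]=0;m[:,450:]=0;m[330:]=0
q=W[m];print('lid',len(q),np.median(q,0),cv2.minEnclosingCircle((q[:,:2]*1000).astype(np.float32)),q[:,:2].min(0)/2+q[:,:2].max(0)/2)
v,u=np.where(m);print(u.min(),u.max(),v.min(),v.max())
cl=np.median(q[:,:2],0)
n=W.copy();b=(W[...,2]>0.066)&(W[...,2]<0.085)&(np.hypot(W[...,0]-cl[0],W[...,1]-cl[1])<0.055)
q=W[b];print('shoulder',len(q),np.median(q,0),cv2.minAreaRect((q[:,:2]*1000).astype(np.float32)))
b=(W[...,2]>0.012)&(W[...,2]<0.085)&(np.hypot(W[...,0]-cl[0],W[...,1]-cl[1])<0.055)
q=W[b];print('body',len(q),cv2.minAreaRect((q[:,:2]*1000).astype(np.float32)))
E
```

```text
t: 3.25
tcp_pos: [0.4751, -0.1825, 0.2607]
tool_rot: [[-0.152, 0.988, 0.0], [0.988, 0.152, 0.001], [0.001, 0.0, -1.0]]
ft_force: [-0.7, 0.6, 0.3]
finger_gap: 0.998
[ 0.47514339 -0.18249956  0.26069803] [ 0.46268199 -0.10607056  0.44013727]
lid 2786 [ 0.46914415 -0.22421194  0.10793572] ((469.23974609375, -226.1971893310547), 30.955148696899414) [ 0.46928451 -0.22560965]
277 337 234 292
shoulder 907 [ 0.47090619 -0.20065388  0.07462768] ((468.99688720703125, -224.91908264160156), (65.99007415771484, 63.25823974609375), 13.263052940368652)
body 1427 ((468.96435546875, -224.75604248046875), (66.00337219238281, 63.41960906982422), 13.070099830627441)
```

View pics/w2.png

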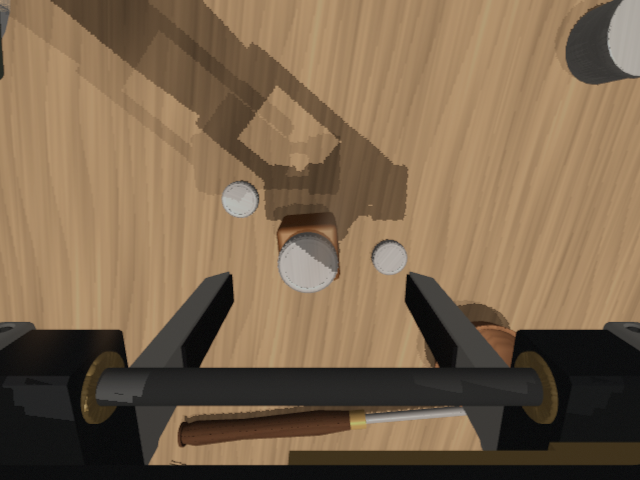

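The jar is seen at (308,255). Its centre is (0.469,-0.226), yaw 13.1°, body 66 mm, lid 61 mm. The loose lids are at (240,198) and (390,257). I'll align and descend.

```bash
python3 -m pendant '[-0.006,-0.0435,0,4.35,1, -0.006,-0.0435,-0.05,4.35,1, -0.006,-0.0435,-0.1,4.35,1, -0.006,-0.0435,-0.13,4.35,1, -0.006,-0.0435,-0.16,4.35,1, -0.006,-0.0435,-0.19,4.35,1, -0.006,-0.0435,-0.215,4.35,1, -0.006,-0.0435,-0.215,4.35,1, -0.006,-0.0435,-0.215,4.35,1]' 30
```

```text
t: 4.2
tcp_pos: [0.4695, -0.2249, 0.0459]
tool_rot: [[-0.228, 0.974, -0.0], [0.974, 0.228, 0.001], [0.001, -0.0, -1.0]]
ft_force: [0.1, -0.1, 0.5]
finger_gap: 1.0
```

```bash
python3 -m pendant '[0,-0.001,0,0,-1, 0,-0.001,0,0,-1, 0,-0.001,0,0,-1, 0,-0.001,0,0,-1, 0,-0.001,0,0,-1, 0,-0.001,0,0,-1, 0,-0.001,0,0,-1, 0,-0.001,0,0,-1]' 30
python3 -m pendant '[0,0,0.02,0,-1, 0,0,0.04,0,-1, 0,0,0.07,0,-1, 0,0,0.09,0,-1, 0,0,0.09,0,-1, 0,0,0.09,0,-1]'
```

```text
t: 5.0
tcp_pos: [0.4702, -0.2263, 0.0468]
tool_rot: [[-0.228, 0.974, 0.001], [0.974, 0.228, 0.001], [0.0, 0.001, -1.0]]
ft_force: [-0.6, 1.8, 6.0]
finger_gap: 0.703
t: 5.6
tcp_pos: [0.469, -0.2256, 0.1351]
tool_rot: [[-0.228, 0.974, -0.001], [0.974, 0.228, 0.002], [0.002, -0.001, -1.0]]
ft_force: [-0.5, -0.0, -5.7]
finger_gap: 0.703
```

Jar held: the gap reads 66 mm, and the 5.7 N load is consistent with its mass. Next I'll carry it over the well.

```bash
python3 -m pendant '[0.01,0.04,0.01,-2,-1, 0.0675,0.3383,0.01,-9.7,-1, 0.0675,0.3383,0.01,-9.7,-1, 0.0675,0.3383,0.01,-9.7,-1, 0.0675,0.3383,0.01,-9.7,-1, 0.0675,0.3383,0.01,-9.7,-1, 0.0675,0.3383,0.01,-9.7,-1, 0.0675,0.3383,0.01,-9.7,-1, 0.0675,0.3383,0.01,-9.7,-1, 0.0675,0.3383,0.01,-9.7,-1, 0.0675,0.3383,0.01,-9.7,-1, 0.0675,0.3383,0.01,-9.7,-1]'
python3 - <<'E'
from h import *
P,im,d=cap('wrist','w3.png');W=pts(P,d)
s=bot.read_state();print(s['tcp_pos'],s['tool_rot'][:,1])
tp=s['tcp_pos']
near=np.hypot(W[...,0]-tp[0],W[...,1]-tp[1])<0.06
z0=tp[2]-0.046
m=near&(W[...,2]>z0+0.103)&(W[...,2]<z0+0.115);m[330:]=0
q=W[m];print('lid',len(q),np.median(q,0),cv2.minEnclosingCircle((q[:,:2]*1000).astype(np.float32)))
b=near&(W[...,2]>z0+0.062)&(W[...,2]<z0+0.082)&(W[...,1]>tp[1]); q=W[b];print('sh',len(q),np.median(q,0),cv2.minAreaRect((q[:,:2]*1000).astype(np.float32)))
np.savez('pics/w3.npz',W=W,im=im)
for n in ['scene','side']:
    P,im,d=cap(n);Wn=pts(P,d);np.savez('pics/'+n+'3.npz',W=Wn,im=im)
    c=im[140:270,290:430] if n=='scene' else im[230:390,240:410]
    cv2.imwrite('pics/'+n+'3.png',cv2.resize(c,None,fx=3.5,fy=3.5,interpolation=2)[:,:,::-1])
a=cv2.imread('pics/scene3.png');b=cv2.imread('pics/side3.png');h=max(len(a),len(b));f=lambda x:cv2.copyMakeBorder(x,0,h-len(x),0,0,0)
c=np.hstack([f(a),f(b)]);k=min(1,800/c.shape[1]);cv2.imwrite('pics/both3.png',cv2.resize(c,None,fx=k,fy=k))
E
```

```text
t: 6.8
tcp_pos: [0.5362, 0.1111, 0.1447]
tool_rot: [[-0.058, 0.998, -0.002], [0.998, 0.058, 0.002], [0.002, -0.002, -1.0]]
ft_force: [-0.9, -0.6, -5.6]
finger_gap: 0.703
[0.53639203 0.1112932  0.14490442] [ 0.99828107  0.05859192 -0.00137819]
lid 6718 [0.53441511 0.12904398 0.20568336] ((535.1182861328125, 120.08458709716797), 45.03112030029297)
sh 6017 [0.53391986 0.13737419 0.17267981] ((534.713134765625, 128.83485412597656), (89.61518096923828, 32.360652923583984), 2.3516037464141846)
```

View pics/w3.png

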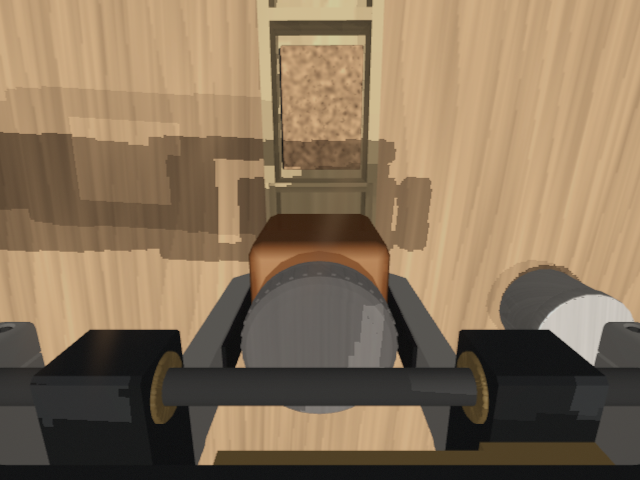

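View pics/both3.png

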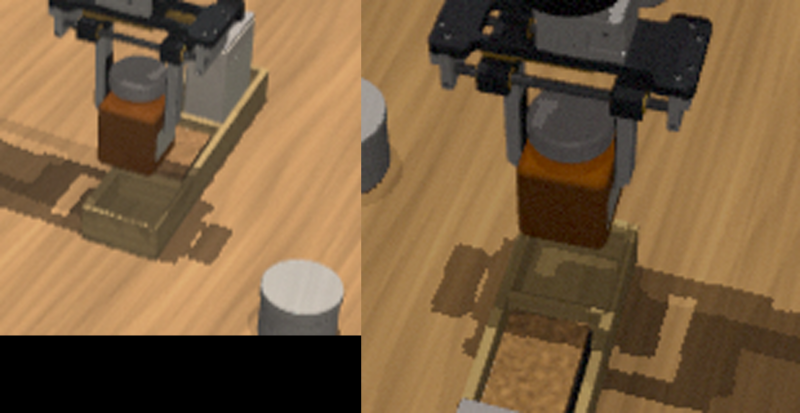

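```bash
python3 - <<'E'
from h import *
W=np.load('pics/w3.npz')['W'];tp=np.array([0.5364,0.1113])
a=np.deg2rad(3.45);R=np.array([[np.cos(a),np.sin(a)],[-np.sin(a),np.cos(a)]])
L=W.copy();L[...,:2]=(W[...,:2]-tp)@R.T
q=L[215:262,250:392].reshape(-1,3)
f=q[(q[:,2]>0.1)&(q[:,2]<0.165)&(abs(q[:,0])<0.028)]
print('front face y',len(f),np.percentile(f[:,1],[5,50,95]),np.polyfit(f[:,0],f[:,1],1),np.polyfit(f[:,2]-.14,f[:,1],1))
t=L[262:285,320]
lid=L[260:345,240:400].reshape(-1,3);lid=lid[(lid[:,2]>0.2)&(abs(lid[:,0])<0.035)&(abs(lid[:,1])<.04)]
print('lid x',lid[:,0].min(),lid[:,0].max(),'ymax',lid[:,1].max(),np.median(lid[:,2]))
for n in ['scene','side']:
    W=np.load(f'pics/{n}3.npz')['W'];L=W.copy();L[...,:2]=(W[...,:2]-tp)@R.T
    q=L.reshape(-1,3);q=q[(abs(q[:,0])<0.06)&(abs(q[:,1])<0.06)]
    lid=q[(q[:,2]>0.2)&(q[:,2]<0.212)&(np.hypot(q[:,0],q[:,1])<.036)];print(n,'lid',lid[:,:2].min(0),lid[:,:2].max(0),np.median(lid[:,2]))
    b=q[(q[:,2]>0.092)&(q[:,2]<0.165)];s=b[:,1]>0 
    f=b[abs(b[:,0])<0.02]; print(n,'face',np.percentile(f[:,1],[5,50,95]),'zmin',np.percentile(q[q[:,2]>.06][:,2],1))
E
```

```text
front face y 2523 [0.03265228 0.03297322 0.03321979] [-0.00364381  0.03295339] [-0.00041852  0.03295418]
lid x -0.03130965595167346 0.02995104484819452 ymax 0.030888507205963808 0.20569966865069456
scene lid [-0.03416777 -0.03379917] [0.03476199 0.02659476] 0.2054155381953005
scene face [-0.03742424 -0.03250169 -0.02873424] zmin 0.10969864435788837
side lid [-0.03455336 -0.02799517] [0.03561753 0.03429103] 0.20472310438865537
side face [0.03248698 0.03454524 0.03669664] zmin 0.11251479808719721
```

The jar is centred under the TCP: its front face is at +33.0 mm, upright, with yaw matching the rack. The underside is at TCP-47 mm, so seating should happen at TCP z≈0.055.

```bash
python3 -m pendant '[0,0.0015,0,0,-1, 0,0.0015,-0.03,0,-1, 0,0.0015,-0.045,0,-1, 0,0.0015,-0.052,0,-1, 0,0.0015,-0.058,0,-1, 0,0.0015,-0.064,0,-1, 0,0.0015,-0.07,0,-1]'; python3 -m pendant '[0,0,-0.003,0,-1, 0,0,-0.006,0,-1, 0,0,-0.009,0,-1, 0,0,-0.012,0,-1, 0,0,-0.012,0,-1]'
```

```text
t: 7.65
tcp_pos: [0.5376, 0.1133, 0.0757]
tool_rot: [[-0.059, 0.998, 0.001], [0.998, 0.059, 0.002], [0.002, 0.001, -1.0]]
ft_force: [0.0, 0.2, -4.9]
finger_gap: 0.7
t: 8.15
tcp_pos: [0.5372, 0.1133, 0.0633]
tool_rot: [[-0.059, 0.998, 0.0], [0.998, 0.059, 0.002], [0.002, 0.0, -1.0]]
ft_force: [-1.3, 0.2, -5.5]
finger_gap: 0.697
```

```bash
python3 -m pendant '[-0.0005,-0.0005,-0.003,0,-1, -0.0005,-0.0005,-0.005,0,-1, -0.0005,-0.0005,-0.006,0,-1, -0.0005,-0.0005,-0.007,0,-1, -0.0005,-0.0005,-0.007,0,-1]'; python3 -m pendant '[0,0,-0.001,0,-1, 0,0,-0.0015,0,-1, 0,0,-0.0015,0,-1]'
```

```text
t: 8.65
tcp_pos: [0.5366, 0.1128, 0.0562]
tool_rot: [[-0.059, 0.998, 0.0], [0.998, 0.059, 0.002], [0.002, 0.0, -1.0]]
ft_force: [0.5, -0.6, -6.6]
finger_gap: 0.699
t: 8.95
tcp_pos: [0.5367, 0.1128, 0.0549]
tool_rot: [[-0.059, 0.998, 0.0], [0.998, 0.059, 0.002], [0.002, 0.0, -1.0]]
ft_force: [-0.7, 0.4, -3.4]
finger_gap: 0.701
```

```bash
python3 -m pendant '[0,0,-0.0008,0,-1, 0,0,-0.001,0,-1, 0,0,-0.001,0,-1]'; python3 -m pendant '[0,0,0,0,0.55, 0,0,0,0,0.7, 0,0,0,0,1, 0,0,0,0,1, 0,0,0,0,1, 0,0,0,0,1]'
python3 - <<'E'
from h import *
P,im,d=cap('wrist','w4.png');W=pts(P,d);tp=bot.read_state()['tcp_pos']
a=np.deg2rad(3.45);R=np.array([[np.cos(a),np.sin(a)],[-np.sin(a),np.cos(a)]])
L=W.copy();L[...,:2]=(W[...,:2]-tp[:2])@R.T
q=L[200:345,240:400].reshape(-1,3);print(tp)
lid=q[(q[:,2]>0.108)&(abs(q[:,0])<0.035)&(abs(q[:,1])<.04)&(q[:,2]<.125)];print('lid z',np.median(lid[:,2]),lid[:,0].min(),lid[:,0].max(),lid[:,1].max())
f=q[(q[:,2]>0.05)&(q[:,2]<0.076)&(abs(q[:,0])<0.028)&(abs(q[:,1])<.045)];print('face',len(f),np.median(f[:,1]),np.polyfit(f[:,0],f[:,1],1))
E
```

```text
t: 9.25
tcp_pos: [0.5367, 0.1129, 0.0548]
tool_rot: [[-0.059, 0.998, 0.0], [0.998, 0.059, 0.002], [0.002, 0.0, -1.0]]
ft_force: [-5.0, 0.9, 5.0]
finger_gap: 0.699
t: 9.85
tcp_pos: [0.5368, 0.1129, 0.0548]
tool_rot: [[-0.059, 0.998, 0.0], [0.998, 0.059, 0.002], [0.002, 0.0, -1.0]]
ft_force: [-0.0, 0.1, 0.5]
finger_gap: 1.001
[0.53678728 0.11285937 0.05477226]
lid z 0.11580859081614747 -0.031478061548574826 0.030118847095198974 0.03128637489751097
face 1424 0.03312562818880999 [-0.00316992  0.03311031]
```

View pics/w4.png

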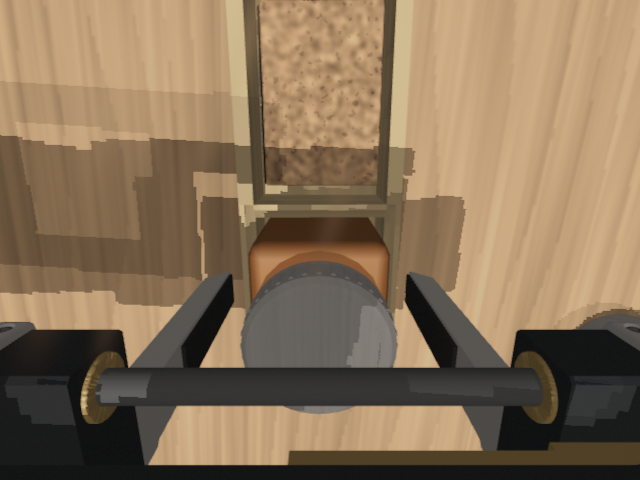

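The jar is seated (lid top at 0.1158 m, expected 0.116) and let go, yaw ~3.3°, face at (319,235). Next: raise to lid height and grip.

```bash
python3 -m pendant '[0,0,0.02,0,1, -0.0006,0,0.038,0,1, -0.0006,0,0.038,0,1, -0.0006,0,0.038,0,1]' 50; python3 -m pendant '[0,0,0,0,-1, 0,0,0,0,-1, 0,0,0,0,-1, 0,0,0,0,-1, 0,0,0,0,-1, 0,0,0,0,-1, 0,0,0,0,-1, 0,0,0,0,-1]' 55; python3 -c "
from h import *
s=bot.read_state();print(s['torque'],s['joints'],s['ft_force'])"
```

```text
t: 10.3
tcp_pos: [0.5364, 0.1129, 0.0928]
tool_rot: [[-0.059, 0.998, 0.001], [0.998, 0.059, 0.002], [0.002, 0.001, -1.0]]
ft_force: [0.7, 0.1, 0.5]
finger_gap: 1.0
t: 11.1
tcp_pos: [0.5363, 0.1129, 0.0925]
tool_rot: [[-0.059, 0.998, 0.001], [0.998, 0.059, 0.002], [0.002, 0.001, -1.0]]
ft_force: [1.8, 0.4, -3.7]
finger_gap: 0.632
[-0.07865836 -0.19717324 -0.02882759] [ 0.04809212  0.26939907  1.71493711  0.00243243  1.15616008 -0.01224321] [ 1.82128765  0.36545441 -3.73638578]
```

```bash
python3 -m pendant '[0,0,-0.0005,4,-1, 0,0,-0.0005,8,-1, 0,0,-0.0005,12,-1, 0,0,-0.0005,16,-1, 0,0,-0.0005,20,-1, 0,0,-0.0005,20,-1]'; python3 -c "
from h import *
s=bot.read_state();print(s['torque'],s['joints'][5])
P,im,d=cap('wrist','w5.png')"
```

```text
t: 11.7
tcp_pos: [0.537, 0.1128, 0.0926]
tool_rot: [[-0.397, 0.918, 0.002], [0.918, 0.397, 0.002], [0.002, 0.002, -1.0]]
ft_force: [1.1, -0.7, 1.2]
finger_gap: 0.635
[-0.05617196 -0.07113957  0.08985497] -0.3616382341383821
```

View pics/w5.png

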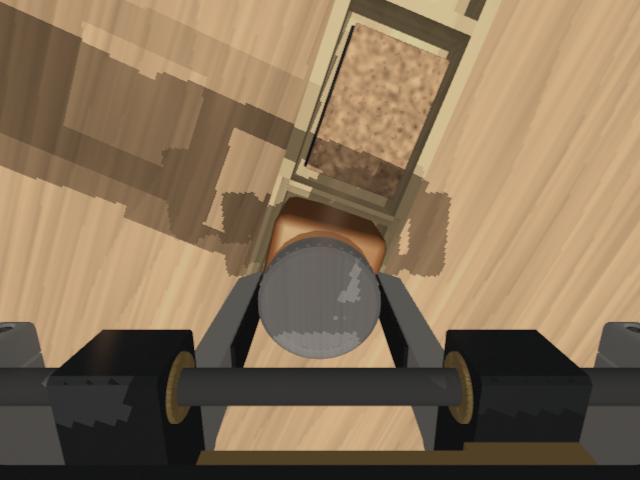

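```bash
python3 -m pendant '[0,0,0,3,-1, 0,0,0,7,-1, 0,0,0,11,-1]'; python3 -c "
from h import *
s=bot.read_state();print(s['torque'],s['joints'][5],s['joint_torque'])
P,im,d=cap('wrist','w6.png');W=pts(P,d);tp=s['tcp_pos']
np.savez('pics/w6.npz',W=W,im=im)
for n in ['scene','side']:
    P,im,d=cap(n)
    c=im[170:230,310:390] if n=='scene' else im[270:350,290:370]
    cv2.imwrite('pics/'+n+'6.png',cv2.resize(c,(400,400),interpolation=2)[:,:,::-1])
a=cv2.imread('pics/scene6.png');b=cv2.imread('pics/side6.png')
cv2.imwrite('pics/both6.png',np.hstack([a,b]))
"
```

```text
t: 12.05
tcp_pos: [0.5372, 0.1128, 0.0934]
tool_rot: [[-0.565, 0.825, 0.001], [0.825, 0.565, 0.003], [0.002, 0.003, -1.0]]
ft_force: [-1.0, -0.4, 4.1]
finger_gap: 0.631
[-0.16624868  0.25007525 -0.31643174] -0.5534182015648851 [ 3.07611264e-01 -3.45310450e+01 -2.36365217e+01 -2.60897336e-02
 -2.13103532e-01  2.49828827e-01]
```

View pics/w6.png

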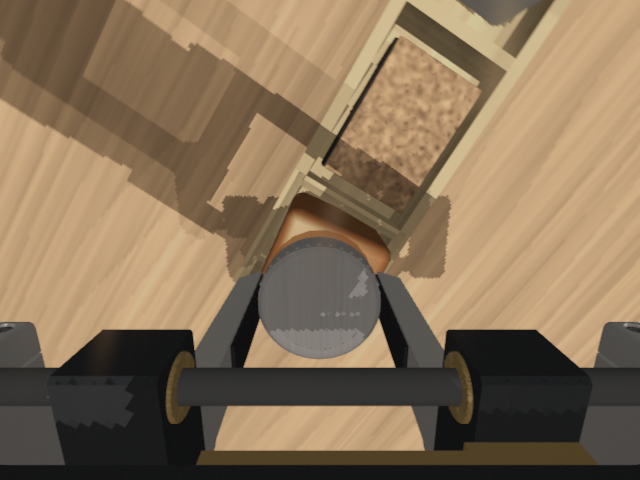

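View pics/both6.png

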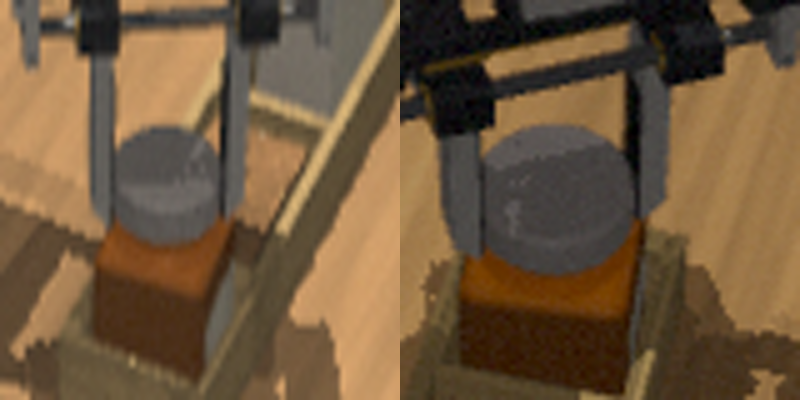

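```bash
python3 - <<'E'
from h import *
W=np.load('pics/w6.npz')['W'];tp=np.array([.5372,.1128])
a=np.deg2rad(3.45);R=np.array([[np.cos(a),np.sin(a)],[-np.sin(a),np.cos(a)]])
L=W.copy();L[...,:2]=(W[...,:2]-tp)@R.T
q=L[185:300,230:420].reshape(-1,3)
f=q[(q[:,2]>0.05)&(q[:,2]<0.078)&(abs(q[:,0])<0.026)&(q[:,1]>0.025)&(q[:,1]<.042)]
p=np.polyfit(f[:,0],f[:,1],1);print('face',len(f),p,'jar yaw rel rack',np.rad2deg(np.arctan(p[0])))
lid=q[(np.hypot(q[:,0],q[:,1])<.028)&(q[:,2]>.1)];print(np.median(lid[:,2]))
ims=[cv2.imread(f'pics/w{i}.png') for i in (5,6)]
cv2.imwrite('pics/lidz.png',np.hstack([cv2.resize(i[230:365,250:390],None,fx=2.8,fy=2.8,interpolation=2) for i in ims]))
g=[cv2.cvtColor(i,6)[238:300,262:345].astype(np.float32) for i in ims]
E
```

```text
face 693 [0.09678091 0.03328575] jar yaw rel rack 5.527921330297557
0.11698863881804927
```

View pics/lidz.png

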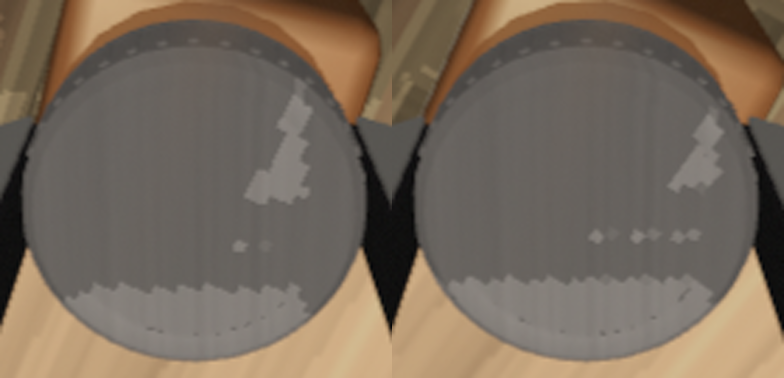

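Grain and rim ticks keep the same place in the tool frame, so the lid turns with the gripper. The jar has taken up its 5.5° of slack against the walls. The relative turn is about 25° so far; I'll aim for about 70° (+45°).

```bash
python3 -m pendant '[0,0,-0.0005,4,-1, 0,0,-0.0005,8,-1, 0,0,-0.0005,12,-1, 0,0,-0.0005,16,-1, 0,0,-0.0005,20,-1, 0,0,-0.0005,24,-1, 0,0,-0.0005,28,-1, 0,0,-0.0005,32,-1]';  python3 -c "
from h import *
s=bot.read_state();print(s['torque'])"; python3 -m pendant '[0,0,0,4,-1, 0,0,0,8,-1, 0,0,0,12,-1, 0,0,0,12,-1, 0,0,0,12,-1]'; python3 -c "
from h import *
s=bot.read_state();print(s['torque'],s['joints'][5],s['tool_rot'][:,1],np.rad2deg(np.arctan2(s['tool_rot'][1,1],s['tool_rot'][0,1])))
tp=s['tcp_pos'][:2]
P,im,d=cap('wrist','w7.png');W=pts(P,d)
a=np.deg2rad(3.45);R=np.array([[np.cos(a),np.sin(a)],[-np.sin(a),np.cos(a)]])
L=W.copy();L[...,:2]=(W[...,:2]-tp)@R.T
q=L[150:330,200:450].reshape(-1,3)
b=q[(q[:,2]>0.05)&(q[:,2]<0.086)&(abs(q[:,0])<0.045)&(abs(q[:,1])<.045)]
print(len(b),b.min(0),b.max(0),cv2.minAreaRect((b[:,:2]*1000).astype(np.float32)))
lid=q[(np.hypot(q[:,0],q[:,1])<.028)&(q[:,2]>.1)];print(np.median(lid[:,2]))
a=cv2.imread('pics/w4.png')[250:420,230:410];b=im[225:370,245:395,::-1]
cv2.imwrite('pics/lidz2.png',np.hstack([cv2.resize(a,(400,400),interpolation=2),cv2.resize(b,(400,400),interpolation=2)]))
"
```

```text
t: 13.0
tcp_pos: [0.5377, 0.113, 0.0937]
tool_rot: [[-0.916, 0.402, 0.001], [0.402, 0.916, 0.003], [0.0, 0.003, -1.0]]
ft_force: [-0.6, 0.2, 4.9]
finger_gap: 0.63
[-0.01773639  0.15243751 -0.04744257]
t: 13.5
tcp_pos: [0.5376, 0.113, 0.0937]
tool_rot: [[-0.979, 0.205, 0.0], [0.205, 0.979, 0.003], [0.0, 0.003, -1.0]]
ft_force: [0.3, -0.4, 1.7]
finger_gap: 0.636
[-0.04817623  0.10965136 -0.02128348] -1.3181239100950795 [0.20505157 0.97874558 0.00330652] 78.16741619458156
3635 [-0.03628703 -0.0354214   0.0500021 ] [0.00607779 0.03337608 0.08599362] ((-22.40448760986328, 2.806591033935547), (74.06349182128906, 37.76817321777344), 73.60877990722656)
0.11730012514282798
```

View pics/lidz2.png

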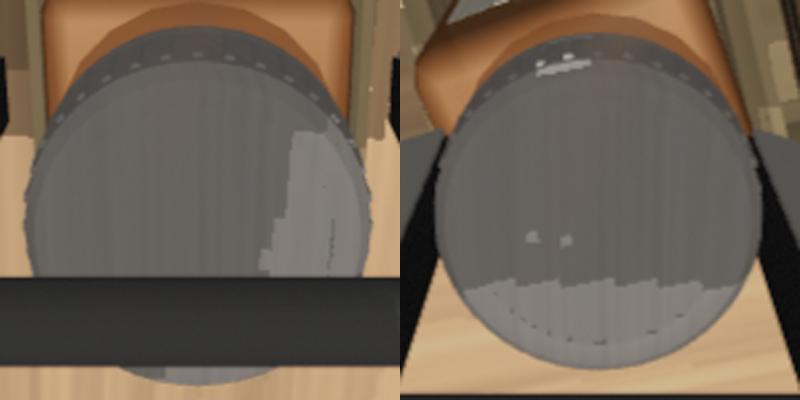

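View pics/w7.png

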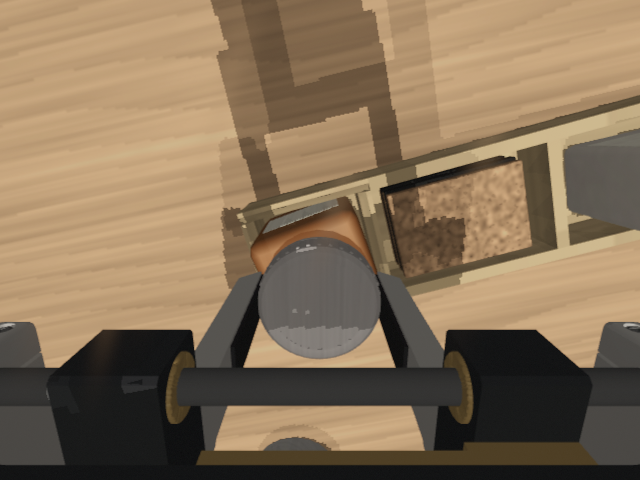

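No slip is visible: ticks and grain match the pre-grip view. The tool turned 74.8° and the jar ~5.5°, so the relative turn is about 69°. Torque has dropped to nearly zero. I'll lift slowly and watch the force.

```bash
python3 -m pendant '[0,0,0.002,0,-1, 0,0,0.003,0,-1, 0,0,0.004,0,-1, 0,0,0.004,0,-1]';python3 - <<'E'
from h import *
W0=None
for n in ['wrist','side']:
    P,im,d=cap(n,n+'8.png');W=pts(P,d)
    s=bot.read_state()['tcp_pos']
    q=W.reshape(-1,3);q=q[np.hypot(q[:,0]-.537,q[:,1]-.113)<.045]
    l=q[(q[:,2]>.105)&(q[:,2]<.13)&(np.hypot(q[:,0]-.537,q[:,1]-.113)<.026)];sh=q[(q[:,2]>.078)&(q[:,2]<.094)]
    print(n,s[2],'lidtop',np.median(l[:,2]),'shoulder',len(sh),np.percentile(sh[:,2],[50,90]))
E
```

```text
t: 13.95
tcp_pos: [0.5375, 0.113, 0.0976]
tool_rot: [[-0.979, 0.205, 0.0], [0.205, 0.979, 0.003], [0.001, 0.003, -1.0]]
ft_force: [-0.0, 0.1, -0.8]
finger_gap: 0.634
wrist 0.09764394796853443 lidtop 0.12124498406843454 shoulder 2782 [0.08313907 0.08524928]
side 0.09759284878475152 lidtop 0.11985465177800358 shoulder 333 [0.08245386 0.08777013]
```

The force is only -0.8 N, which is about the lid's weight, and the shoulder stays at about 0.084 m. The threads have let go, so I'll lift on.

```bash
python3 -m pendant '[0,0,0.004,0,-1, 0,0,0.009,0,-1, 0,0,0.014,0,-1, 0,0,0.019,0,-1, 0,0,0.024,0,-1, 0,0,0.027,0,-1, 0,0,0.027,0,-1, 0,0,0.027,0,-1, 0,0,0.027,0,-1, 0,0,0.027,0,-1]';python3 - <<'E'
from h import *
for n in ['wrist','side','scene']:
    P,im,d=cap(n,n+'9.png');W=pts(P,d)
    s=bot.read_state();t=s['tcp_pos']
    q=W.reshape(-1,3);r=np.hypot(q[:,0]-t[0],q[:,1]-t[1])
    l=q[(q[:,2]>.138)&(q[:,2]<.16)&(r<.033)];sh=q[(q[:,2]>.07)&(q[:,2]<.094)&(r<.045)]
    print(n,t,s['ft_force'],s['finger_gap'],'lid',np.median(l,0),(l[:,:2].min(0)+l[:,:2].max(0))/2,'shoulder',len(sh),np.percentile(sh[:,2],[50,90]))
    if n=='wrist':
        A=np.c_[l[:,:2],np.ones(len(l))];k=l[:,2]>.144;c=np.linalg.lstsq(A[k],l[k,2],rcond=None)[0];print('tilt deg',np.rad2deg(np.hypot(*c[:2])))
    if n!='wrist':
        c=im[150:230,310:400] if n=='scene' else im[240:350,270:380]
        cv2.imwrite('pics/z'+n+'.png',cv2.resize(c,(400,400),interpolation=2)[:,:,::-1])
cv2.imwrite('pics/both9.png',np.hstack([cv2.imread('pics/zscene.png'),cv2.imread('pics/zside.png')]))
E
```

```text
t: 15.05
tcp_pos: [0.5372, 0.113, 0.1243]
tool_rot: [[-0.979, 0.205, -0.001], [0.205, 0.979, 0.003], [0.001, 0.003, -1.0]]
ft_force: [-0.9, -0.7, -0.5]
finger_gap: 0.634
wrist [0.53726878 0.11298615 0.12428576] [ 0.53570282 -0.11349463 -0.08435658] 0.6325740960696381 lid [0.53358976 0.11342443 0.14780757] [0.53634242 0.11371495] shoulder 3172 [0.08348077 0.08823284]
tilt deg 0.5602414507731533
side [0.53730601 0.11301451 0.12433098] [-0.17366421  0.80918703 -0.94521843] 0.6314647938996755 lid [0.52485366 0.11819554 0.1464111 ] [0.52607102 0.11390955] shoulder 574 [0.08222498 0.08902472]
scene [0.53735824 0.1129821  0.1243787 ] [-0.97809113  0.25922901 -0.48677702] 0.6305246244989822 lid [0.54706544 0.11459903 0.14717833] [0.54552186 0.112889  ] shoulder 284 [0.08211566 0.09015542]
```

View pics/both9.png

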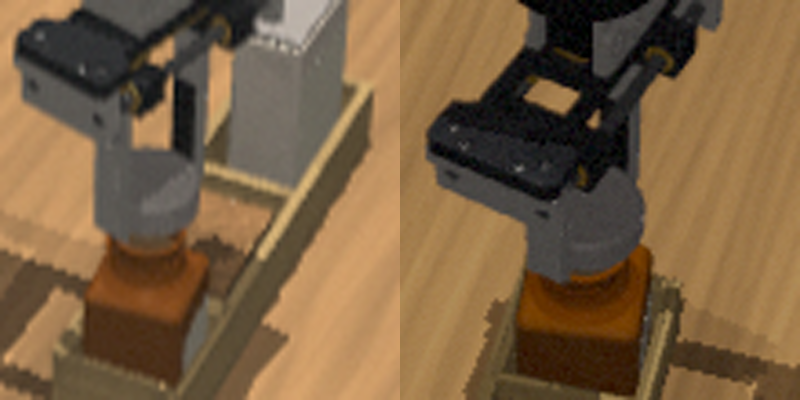

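View pics/wrist9.png

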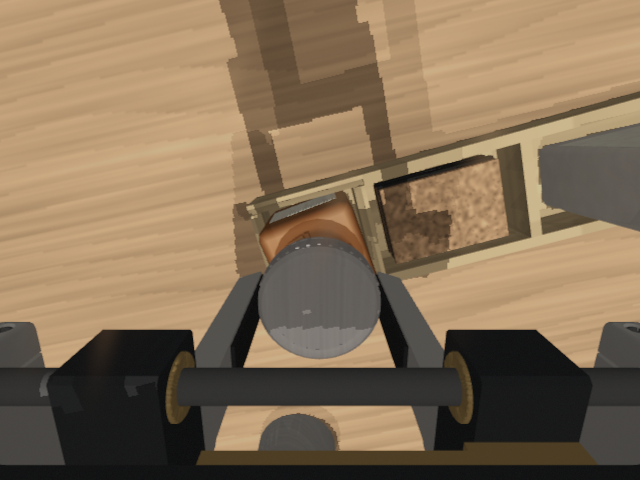

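Lid lower edge is ~18 mm above the rim, level (0.6°), and the jar is down in the well with its neck visible at (145,245) in the left-hand crop of both9.png. Handing in.

```bash
python3 -m pendant '[0,0,0,0,-1, 0,0,0,0,-1, 0,0,0,0,-1]'; python3 -c "
from workcell import bot
print(bot.job_done())"
```

```text
t: 15.5
tcp_pos: [0.5373, 0.113, 0.1243]
tool_rot: [[-0.979, 0.205, -0.001], [0.205, 0.979, 0.003], [0.001, 0.003, -1.0]]
ft_force: [-0.9, 0.5, -0.4]
finger_gap: 0.628
the job is handed in; nothing more can be done
None
```

I set the jar in the rack's well by its body and let it go. I then turned the lid about 69° anticlockwise relative to the jar and lifted it straight off. The job is handed in, at about 15.5 s on the clock; the interface gives no verdict.

- **Placing:** the jar sat on the well floor, with the lid top at 0.1158 m against an expected 0.116 m. It was centred and aligned with the rack to within about 0.2°.
- **Unscrewing:** the tool turned 74.8° and the jar took up about 5.5° of slack against the well walls. I measured that slack partway through the turn, not at the end; if the jar had sprung back, the turn would be about 75°, still short of the stop. I saw no slip of the lid in the pads, and the torque fell to nearly zero by the end.
- **Lifting:** the force was only about 0.8 N at the first 4 mm, roughly the lid's own weight, and the jar's shoulder stayed at about 0.084 m.
- **At hand-in:**
  - The lid was held still about 18 mm above the rim, tilted about 0.6°.
  - It was within about 2 mm of the mouth's axis, judged from the wrist camera and tool position. The scene and side views gave lid centres about 10 mm off in opposite directions; I put that down to the fingers hiding part of the lid.
  - The grip gap matched the lid's width.
- **Not measured:** I did not re-measure the oil tin, bowl, wax tub or gouge at the end. I did not notice the arm touching any of them.

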